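# Put the wrench sockets back in the tray by size

### The job

Put the four sockets back in the yellow tray, one to a cell and in order of size: the smallest in the cell next to the green end cap, the largest at the other end. Each must stand upright on the floor of its cell with its hexagon opening up, as it stands now; leave the jar, the pulley and the motor standing where they are.

Things in the scene. Friction and masses are not known exactly. Their poses are not given: they have to be found in the camera images.
- socket_blue: loose smallest socket (for a socket wrench): shiny steel cylinder 24 mm in diameter, 60 mm tall, with a broad band near its top and a rim both blue, and a black hexagon opening in its top (shut, not a real hole); stands upright at the start. Origin: centre of its underside, z up along its axis.
- socket_red: loose second smallest socket (for a socket wrench): shiny steel cylinder 30 mm in diameter, 64 mm tall, with a broad band near its top and a rim both red, and a black hexagon opening in its top (shut, not a real hole); stands upright at the start. Origin: centre of its underside, z up along its axis.
- socket_white: loose second largest socket (for a socket wrench): shiny steel cylinder 36 mm in diameter, 68 mm tall, with a broad band near its top and a rim both white, and a black hexagon opening in its top (shut, not a real hole); stands upright at the start. Origin: centre of its underside, z up along its axis.
- socket_orange: loose largest socket (for a socket wrench): shiny steel cylinder 42 mm in diameter, 72 mm tall, with a broad band near its top and a rim both orange, and a black hexagon opening in its top (shut, not a real hole); stands upright at the start. Origin: centre of its underside, z up along its axis.
- tray: fixed yellow tray on the bench, a single row of four equal open cells along its y axis. Outside 68 mm (x) by 260 mm (y) by 22 mm high; floor 4 mm thick, walls and dividers 4 mm thick, dividers as high as the rim. Each cell is 60 by 60 mm inside and 18 mm deep; cell centres at y = -96, -32, 32 and 96 mm (x = 0). Origin: centre of its underside, z up.
- cap_green: fixed green end cap, 68 by 24 by 22 mm high, standing against one end of the tray (either y = +143 mm or y = -143 mm in the tray's frame); it marks the small end of the row. A like cap in black stands at the other end. Origin: centre of its underside. The cell centres lie 47, 111, 175 and 239 mm from this origin along the tray.
- jar: bystander: small glass jar with a red cap, 32 mm diameter, 50 mm tall, loose, standing among the sockets. Origin: centre of its underside.
- pulley: bystander: bare aluminium pulley, flat on the bench, 34 mm diameter, 18 mm high, loose, among the sockets. Origin: centre of its underside.
- motor: bystander: small black motor standing on end with its shaft up, 32 mm diameter, 55 mm tall with the shaft, loose, among the sockets. Origin: centre of its underside.

How it is judged:
By the outcome, as a careful person would: the job done as asked, in the order asked, and still so for the second after the job is handed in, with the robot touching nothing.
It also fails if it takes over 96 s, if anything falls off the work surface, if the arm or the gripper's body presses on something with over 40 N, if the wrist force passes 120 N, or if a joint passes its speed limit or range.

### The arm

A 6-joint arm with a two-finger parallel gripper is mounted at the origin on the work surface. World frame = base frame: x ahead of the robot, y to its left, z up, the work surface at z = 0. Lengths are in m, angles in degrees, forces in N, time in s.
With the tool pointing down it reaches from about 0.4 to 0.825 m from the base axis. Payload 7 kg.
Tool frame: the origin (TCP) lies midway between the tips of the shut fingers; the grasp point (between the pads) lies 19 mm behind it; z points along the fingers, y is the line along which they close (so a half turn about z gives the same grasp; the last joint's range is limited). The gripper opens to 88 mm and grips with 3 to 60 N. Pads are 19 mm wide; open, the fingers measure 130 mm over their backs; the gripper's body (78 mm by 193 mm) begins 47 mm behind the grasp point.
Start: joints at [81.022, 20.546, 0.682, 0, -70.136, -16.507], TCP at [0.29, 0.609, 0.227] pointing down, gripper open.
Joint ranges: [-176.03, 176.03], [-82.01, 121.73], [-58.28, 71.71], [-173.87, 95.51], [-174.79, -0.11], [-173.66, 173.66]. Speed limits (degrees/s): [136.94, 136.94, 172.46, 180, 180, 180].

### API

Orientations are given as [roll, pitch, yaw] about the fixed x, y, z axes, in that order (R = Rz(yaw) Ry(pitch) Rx(roll)).
In Python, from plant import ctrl gives the robot as it stands. The module is installed in compiled form; this text tells all that it offers.
- The arm moves only by the tool send_rows, never from a script. Its argument "plan" is a list that holds one entry, the list of rows, each a list of 6 numbers: the shift along the tool's x, y, z in normalised numbers (1 is 30 cm), then the turn, a rotation vector about the tool's x, y, z in fractions of the full range, 1 being 360 degrees. A call has 1 to 8 rows; each row is the pose to reach, as a shift and turn from the pose commanded when the call began, along the tool's axes at that moment; what a row does not reach only later rows make up. A row lasts 1/12 s, in which the tool goes at most 41.7 mm and 7.16 degrees, less where a joint would pass 70% of its speed; a pose out of reach is approached as far as the arm can. Shift and turn numbers lie between -1 and 1, and a call with a number outside is refused. A call with a gripper value outside its range is refused whole. "fingers" is the opening, from 0 (shut) to 1 (fully open), set as the call begins (left out, the last holds). The fingers move at their own pace and stop on an object; the grip force is fixed at half the most. Time passes only in rows, so rows that repeat a pose let the fingers close. It gives the time, the measured TCP pose, the force, the opening and the grip force at its end, in the units of the state.
- ctrl.get_obs(): the state, without advancing time (a new reading comes with each control period).
- ctrl.snapshot(name): name is "side" or "top"; returns a dict with "img" (420x560x3 uint8, red, green, blue), "K" (3x3 intrinsics, pixels), "pose" (4x4, takes a point from camera to world coordinates). Camera axes: x right, y down, z forward; pixel columns grow to the right and rows downward; lengths in m; the calibration is good to about 2 mm. A picture is of the moment at which its call begins. There is no depth.
- ctrl.close_job(): hands the job in; it is judged then, once.
The state is a dict: "clock": time; "joint_pos": joint angles; "qvel": joint speeds; "tau": joint torques, N m; "tool_pos": TCP position; "orientation": TCP orientation; "force": force on the tool from outside, world axes, zero at the start; "moment": the same for the moment, N m; "opening": finger opening in m; "gripper_force": force on a finger pad.
Only numpy, scipy, OpenCV 4.12 (cv2) and the standard library are available. Lean on these libraries where they do the work, as an engineer would, in place of code of your own. Each camera call takes 0.05 s, during which the arm holds its last target. There are 200 camera calls.

## Working session

There is one attempt and no reset: what is moved stays moved. The work goes in short steps, Python scripts to look and compute and a tool call to move; the robot and the scene stay as the last step left them, time stands still between calls to the robot, and variables do not carry over. Pictures are saved under pics/ and viewed, at most 14 in all, crops included, and the job is handed in when it is done.

Besides the shell and the picture viewer there is one more tool, called as name([rows], argument=value, ...), one row to a line, values as JSON. send_rows: Moves the arm, as the interface text tells. Its arguments: {"type":"object","properties":{"plan":{"type":"array","items":{"type":"array","items":{"type":"array","items":{"type":"number"}}}},"fingers":{"type":"number"}},"required":["plan"]}

```bash
mkdir -p pics
cat > h.py <<'E'
import numpy as np, cv2
from plant import ctrl
def snap(n,f=None):
    s=ctrl.snapshot(n)
    if f: cv2.imwrite('pics/'+f,s['img'][:,:,::-1])
    return s
def ray(s,u,v,z):
    K=np.array(s['K']);P=np.array(s['pose'])
    d=P[:3,:3]@np.linalg.solve(K,[u,v,1.]);o=P[:3,3]
    return o+d*(z-o[2])/d[2]
def proj(s,p):
    K=np.array(s['K']);P=np.array(s['pose'])
    c=K@(P[:3,:3].T@(np.array(p)-P[:3,3]));return c[:2]/c[2]
E
python3 - <<'E'
from h import *
a=snap('top','t0.png');b=snap('side','s0.png')
np.set_printoptions(precision=4,suppress=True)
for s in(a,b):print(s['K'],s['pose'])
print(ctrl.get_obs())
E
```

```text
[[418.8962   0.     278.7857]
 [  0.     418.8962 211.5776]
 [  0.       0.       1.    ]] [[ 0.0112 -0.9969  0.0778  0.4494]
 [-0.9995 -0.0088  0.0318 -0.0186]
 [-0.031  -0.0781 -0.9965  1.1604]
 [ 0.      0.      0.      1.    ]]
[[419.9241   0.     272.7302]
 [  0.     419.9241 209.6385]
 [  0.       0.       1.    ]] [[-0.928  -0.266   0.2609  0.2852]
 [-0.3723  0.6901 -0.6206  0.5627]
 [-0.015  -0.6731 -0.7394  0.7247]
 [ 0.      0.      0.      1.    ]]
{'clock': 0.1, 'joint_pos': array([ 81.0218,  20.5862,   0.6394,  -0.019 , -70.1355, -16.507 ]), 'qvel': array([ 0.0203, -0.1505,  0.1646,  0.0145, -0.0585, -0.0311]), 'tau': array([ -0.0017, -58.4162,  29.3753,   7.0156,   0.0102,  -0.    ]), 'tool_pos': array([0.2903, 0.6089, 0.2257]), 'orientation': array([179.916 ,  -0.0063, -25.4917]), 'force': array([ 0.377, -0.499,  0.579]), 'moment': array([ 0.    , -0.0268,  0.0023]), 'gripper_force': 0.0, 'opening': 0.08772068703408374}
```

View pics/t0.png

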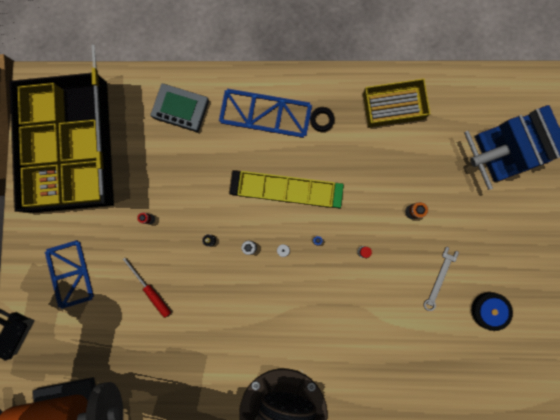

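View pics/s0.png

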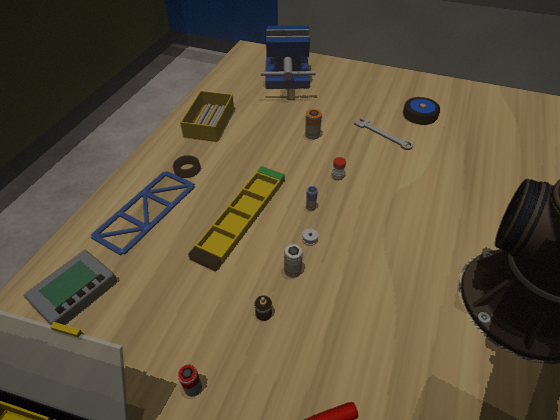

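The top view shows, by pixel (col,row): blue (318,241), red (145,218), white (250,248), orange (418,211), jar (366,253), pulley (283,251) and motor (209,240). The tray runs from its black end at (235,184) to its green end at (339,195). The side view agrees. Next I enlarge the sockets to measure their tops.

Run:
```python
from h import *
a=cv2.imread('pics/t0.png');b=cv2.imread('pics/s0.png')
T=[(318,241),(145,218),(250,248),(418,211)];S=[(312,195),(189,378),(293,258),(313,122)]
def c(i,p):
    x,y=p;return cv2.resize(i[y-20:y+20,x-20:x+20],(200,200),interpolation=cv2.INTER_NEAREST)
m=np.vstack([np.hstack([c(a,p) for p in T]),np.hstack([c(b,p) for p in S])])
cv2.imwrite('pics/c.png',m)
s=ctrl.snapshot('top')
hsv=cv2.cvtColor(a,cv2.COLOR_BGR2HSV)
def big(lo,hi,roi):
    k=cv2.inRange(hsv,lo,hi);z=np.zeros_like(k);x0,y0,x1,y1=roi;z[y0:y1,x0:x1]=k[y0:y1,x0:x1]
    cs=cv2.findContours(z,0,2)[0];q=max(cs,key=cv2.contourArea);return cv2.minAreaRect(q)
r=(225,160,350,215)
y=big((20,120,80),(35,255,255),r);g=big((50,100,50),(85,255,255),r)
for q in(y,g):
    print(q,[ray(s,*p,.022).round(4) for p in cv2.boxPoints(q)],ray(s,*q[0],.022))
```

```text
((285.9328918457031, 188.34068298339844), (95.75487518310547, 27.493505477905273), 7.236921787261963) [array([0.5803, 0.1337, 0.022 ]), array([0.656 , 0.1256, 0.022 ]), array([ 0.6241, -0.1354,  0.022 ]), array([ 0.5493, -0.126 ,  0.022 ])] [ 0.6022635  -0.00111316  0.022     ]
((337.6846618652344, 195.02308654785156), (8.062257766723633, 24.1867733001709), 7.125016689300537) [array([ 0.5533, -0.1274,  0.022 ]), array([ 0.6192, -0.1354,  0.022 ]), array([ 0.6166, -0.1572,  0.022 ]), array([ 0.5508, -0.149 ,  0.022 ])] [ 0.58492024 -0.14224979  0.022     ]
```

View pics/c.png

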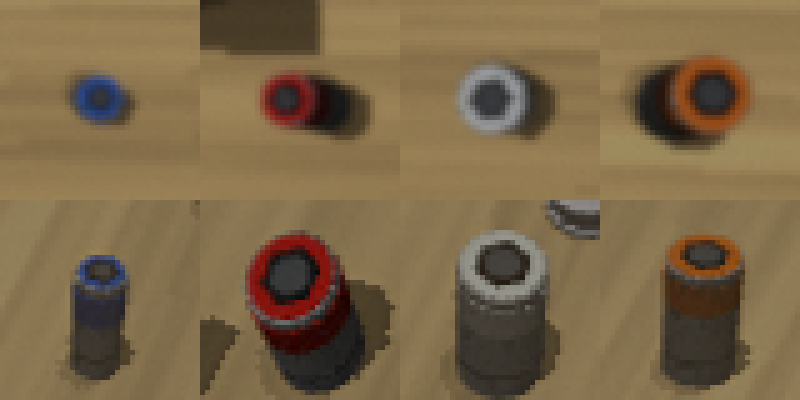

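The crops show all four tops and their dark hexagons clearly in both views. I triangulate them now, and check the tray from the side view too.

Run:
```python
from h import *
np.set_printoptions(precision=4,suppress=True)
s=ctrl.snapshot('top');d=ctrl.snapshot('side')
for n,h,t,u in(('blue',.06,(317.5,240.1),(311.9,188.9)),('red',.064,(142.3,217.1),(187.1,372.3)),('white',.068,(247.7,247.1),(293.1,249.9)),('orange',.072,(420.1,209.5),(313.9,112.5))):
    p,q=ray(s,*t,h),ray(d,*u,h);print(n,p[:2],q[:2],'mean',((p+q)/2)[:2])
for n,h,t,u in(('jar',.05,(366,252),(339,161)),('motor',.05,(209,239.5),(263,300)),('pulley',.018,(283,250.5),(310.5,236))):
    print(n,ray(s,*t,h)[:2],ray(d,*u,h)[:2])
for c,y in(('s',d),):
    i=cv2.cvtColor(y['img'],cv2.COLOR_RGB2HSV)
    k=cv2.inRange(i,(20,120,50),(35,255,255));k[:165]=0;k[275:]=0;k[:,:185]=0;k[:,300:]=0
    q=max(cv2.findContours(k,0,2)[0],key=cv2.contourArea)
    print([(p[0],ray(d,*map(float,p[0]),.022)[:2]) for p in cv2.approxPolyDP(q,3,True)])
    k=cv2.inRange(i,(50,100,40),(85,255,255));k[:160]=0;k[190:]=0
    q=max(cv2.findContours(k,0,2)[0],key=cv2.contourArea)
    print([(p[0],ray(d,*map(float,p[0]),.022)[:2]) for p in cv2.approxPolyDP(q,2,True)])
g=d['img'][155:275,185:300,::-1]
cv2.imwrite('pics/tr.png',cv2.resize(g,None,fx=5,fy=5,interpolation=0))
```

```text
blue [ 0.4614 -0.0856] [ 0.4613 -0.0849] mean [ 0.4613 -0.0852]
red [0.5171 0.3782] [0.5152 0.3789] mean [0.5162 0.3786]
white [0.4411 0.0963] [0.4405 0.0955] mean [0.4408 0.0959]
orange [ 0.543  -0.3487] [ 0.5433 -0.3482] mean [ 0.5431 -0.3485]
jar [ 0.4317 -0.2132] [ 0.4328 -0.209 ]
motor [0.46   0.2017] [0.457  0.2089]
pulley [0.4327 0.0052] [0.4302 0.0115]
[(array([280, 180], dtype=int32), array([ 0.5528, -0.1233])), (array([255, 171], dtype=int32), array([ 0.6221, -0.1312])), (array([194, 246], dtype=int32), array([0.6492, 0.1286])), (array([218, 256], dtype=int32), array([0.5903, 0.1334])), (array([222, 263], dtype=int32), array([0.5747, 0.1462])), (array([280, 186], dtype=int32), array([ 0.5453, -0.104 ]))]
[(array([258, 170], dtype=int32), array([ 0.6166, -0.1372])), (array([280, 179], dtype=int32), array([ 0.554 , -0.1266])), (array([283, 175], dtype=int32), array([ 0.5523, -0.1424])), (array([263, 167], dtype=int32), array([ 0.6093, -0.1518]))]
```

View pics/tr.png

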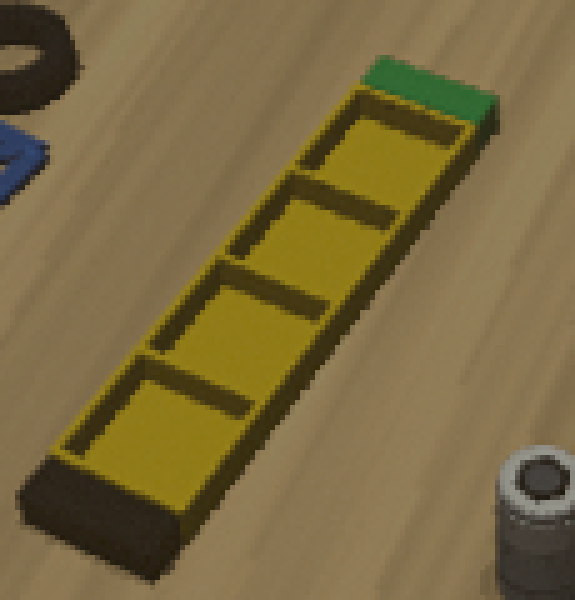

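The tray's four cells are clear in this crop: the green cap is at the upper right, the black cap at the lower left. Rim corners in crop pixels are (362,88), (476,122), (50,458) and (182,512). Top and side rays agree within 2 mm for the sockets. I now locate the tray and work out the first moves.

```bash
cat >> h.py <<'E'
def chain(start,targets):
    "shifts (cm) and z turn (deg) in tool axes for each leg; pose = (x,y,z,yaw), tool down"
    p=np.array(start,float)
    for t in targets:
        t=np.array(t,float);d=t[:3]-p[:3];a=np.radians(p[3])
        print(t.round(4),'->',np.round([100*(d[0]*np.cos(a)+d[1]*np.sin(a)),100*(d[0]*np.sin(a)-d[1]*np.cos(a)),-100*d[2],-(t[3]-p[3])],2));p=t
def now():
    o=ctrl.get_obs();return [*o['tool_pos'],o['orientation'][2]]
E
python3 - <<'E'
from h import *
d=ctrl.snapshot('side');s=ctrl.snapshot('top')
C=np.array([ray(d,185+x/5-.5,155+y/5-.5,.022)[:2] for x,y in((362,88),(476,122),(50,458),(182,512))])
print(C.round(4),C.mean(0))
g=C[:2].mean(0);b=C[2:].mean(0);print(np.linalg.norm(b-g),np.degrees(np.arctan2(*(b-g))))
for h in(0,.1,.15,.2,.25):print(h,ray(s,94,75,h)[:2],ray(d,65,328,h)[:2])
u=np.array([np.sin(np.radians(7)),np.cos(np.radians(7))]);c0=(np.array([.606,-.001])+C.mean(0))/2
for k in(96,32,-32,-96):print('cell',(c0-k*u).round(4))
chain([.29,.609,.227,-25.49],[(.38,.42,.2,-82.5),(.516,.379,.11,-120),(.516,.379,.028,-120),(.516,.379,.16,-120)])
E
```

```text
[[ 0.6161 -0.1292]
 [ 0.5548 -0.1266]
 [ 0.6481  0.1285]
 [ 0.5837  0.1333]] [0.60068566 0.0014822 ]
0.26057861835432555 6.702902726002826
0 [0.9317122 0.5578637] [0.79226906 0.37246677]
0.1 [0.89014797 0.50818796] [0.72229201 0.398715  ]
0.15 [0.86936585 0.48335009] [0.68730349 0.41183912]
0.2 [0.84858373 0.45851222] [0.65231496 0.42496323]
0.25 [0.82780161 0.43367435] [0.61732644 0.43808735]
cell [-11.0961 -95.2842]
cell [ -3.2965 -31.7612]
cell [ 4.5032 31.7617]
cell [12.3028 95.2847]
[  0.38   0.42   0.2  -82.5 ] -> [16.26 13.19  2.7  57.01]
[ 5.16e-01  3.79e-01  1.10e-01 -1.20e+02] -> [  5.84 -12.95   9.    37.5 ]
[ 5.16e-01  3.79e-01  2.80e-02 -1.20e+02] -> [-0.   0.   8.2 -0. ]
[   0.516    0.379    0.16  -120.   ] -> [ -0.    0.  -13.2  -0. ]
```

Careful with the scale: shifts go in shares of 30 cm and turns go in shares of 360 degrees. That gives: 16.3 cm / 30 = 0.5433, 13.2 cm / 30 = 0.44, 56 degrees / 360 = 0.1556.

send_rows([
  [[0.1333,0.11,0.0233,0,0,0.0194],[0.2667,0.22,0.0467,0,0,0.0389],[0.4,0.33,0.0667,0,0,0.0583],[0.5433,0.44,0.09,0,0,0.0778],[0.5433,0.44,0.09,0,0,0.0972],[0.5433,0.44,0.09,0,0,0.1167],[0.5433,0.44,0.09,0,0,0.1361],[0.5433,0.44,0.09,0,0,0.1556]],
], fingers=1)

```text
clock: 1.02
tool_pos: [0.3814, 0.419, 0.1999]
orientation: [-180.0, 0.0, -81.9]
force: [1.0, -0.2, 0.7]
opening: 0.0876
gripper_force: 0.0
```

Converted, -12.9 cm / 30 = -0.43, -9.9 cm / 30 = -0.33, 38.5 degrees / 360 = 0.1069.

send_rows([
  [[0.05,-0.11,0.0667,0,0,0.0194],[0.1,-0.22,0.1333,0,0,0.0389],[0.15,-0.33,0.2,0,0,0.0583],[0.1933,-0.43,0.25,0,0,0.0778],[0.1933,-0.43,0.3,0,0,0.0972],[0.1933,-0.43,0.3,0,0,0.1069],[0.1933,-0.43,0.3,0,0,0.1069],[0.1933,-0.43,0.3,0,0,0.1069]],
])

```text
clock: 1.68
tool_pos: [0.5172, 0.3817, 0.1096]
orientation: [-180.0, -0.0, -119.9]
force: [-0.2, 0.2, -0.3]
opening: 0.0878
gripper_force: 0.0
```

Run:
```python
from h import *
o=ctrl.get_obs();print(o['clock'],o['joint_pos'],o['orientation'],o['force']);snap('side','s1.png')
chain(now(),[(.516,.379,.029,-120)])
```

```text
1.6833 [ 5.37959034e+01  2.28455999e+01 -1.21152622e+01  1.37684111e-02
 -5.50478877e+01 -8.36620507e+01] [-1.79989751e+02 -9.94264863e-03 -1.19858259e+02] [-0.20104267  0.23292171 -0.33617498]
[ 5.16e-01  3.79e-01  2.90e-02 -1.20e+02] -> [ 0.32 -0.06  8.11  0.18]
```

View pics/s1.png

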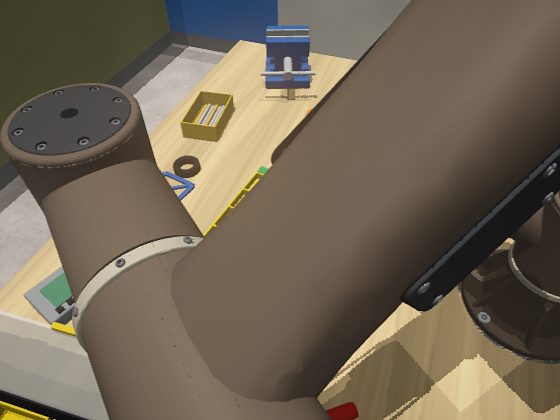

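The side view is blocked by the arm, so it shows nothing useful here. The pose is good, so I descend, grip and lift.

Converted, 8.1 cm / 30 = 0.27, 7 cm / 30 = 0.2333.

send_rows([
  [[0.01,0,0.0833,0,0,0],[0.01,0,0.1667,0,0,0],[0.01,0,0.2333,0,0,0],[0.01,0,0.27,0,0,0],[0.01,0,0.27,0,0,0],[0.01,0,0.27,0,0,0]],
])

```text
clock: 2.23
tool_pos: [0.5155, 0.3796, 0.0292]
orientation: [-180.0, 0.0, -119.9]
force: [0.6, 1.4, 1.2]
opening: 0.0879
gripper_force: 0.0
```

send_rows([
  [[0,0,0,0,0,0],[0,0,0,0,0,0],[0,0,0,0,0,0],[0,0,0,0,0,0],[0,0,0,0,0,0],[0,0,0,0,0,0],[0,0,0,0,0,0],[0,0,0,0,0,0]],
], fingers=0)

```text
clock: 2.9
tool_pos: [0.5155, 0.3791, 0.0286]
orientation: [180.0, 0.0, -120.0]
force: [-0.5, -0.2, 0.2]
opening: 0.0398
gripper_force: 0.0
```

send_rows([
  [[0,0,0,0,0,0],[0,0,0,0,0,0],[0,0,0,0,0,0],[0,0,0,0,0,0]],
])

```text
clock: 3.23
tool_pos: [0.5155, 0.3791, 0.0285]
orientation: [-180.0, -0.0, -120.0]
force: [0.7, -0.3, -0.5]
opening: 0.0289
gripper_force: 30.0
```

Run:
```python
from h import *
chain([.5155,.379,.0285,-120],[(.5155,.379,.1285,-120),(.60,.17,.135,-97),(.599,-.032,.135,-97),(.599,-.032,.034,-97)])
```

```text
[   0.5155    0.379     0.1285 -120.    ] -> [ -0.   0. -10.  -0.]
[  0.6     0.17    0.135 -97.   ] -> [ 13.87 -17.77  -0.65 -23.  ]
[ 5.99e-01 -3.20e-02  1.35e-01 -9.70e+01] -> [20.06 -2.36 -0.   -0.  ]
[ 5.99e-01 -3.20e-02  3.40e-02 -9.70e+01] -> [-0.   0.  10.1 -0. ]
```

Converted, -10 cm / 30 = -0.3333, -9 cm / 30 = -0.3.

send_rows([
  [[0,0,-0.0333,0,0,0],[0,0,-0.1,0,0,0],[0,0,-0.2,0,0,0],[0,0,-0.3,0,0,0],[0,0,-0.3333,0,0,0]],
])

```text
clock: 3.65
tool_pos: [0.5171, 0.3806, 0.134]
orientation: [-179.9, 0.3, -119.9]
force: [0.8, 1.1, -1.2]
opening: 0.0283
gripper_force: 30.0
```

Converted, -17.8 cm / 30 = -0.5933, -1.2 cm / 30 = -0.04, -23 degrees / 360 = -0.0639.

send_rows([
  [[0.0333,-0.04,0,0,0,-0.0028],[0.1067,-0.14,0,0,0,-0.0111],[0.1867,-0.24,-0.01,0,0,-0.0222],[0.2667,-0.34,-0.02,0,0,-0.0333],[0.3467,-0.4433,-0.02,0,0,-0.0472],[0.4267,-0.5467,-0.02,0,0,-0.0611],[0.4633,-0.5933,-0.02,0,0,-0.0639],[0.4633,-0.5933,-0.02,0,0,-0.0639]],
])

```text
clock: 4.32
tool_pos: [0.6008, 0.1659, 0.1347]
orientation: [180.0, -0.0, -97.1]
force: [0.6, 0.3, -2.1]
opening: 0.0285
gripper_force: 30.0
```

Converted, 20.1 cm / 30 = 0.67, 18.5 cm / 30 = 0.6167.

send_rows([
  [[0.05,-0.0067,0,0,0,0],[0.1667,-0.02,0,0,0,0],[0.2833,-0.0333,0,0,0,0],[0.4,-0.0467,0,0,0,0],[0.5167,-0.06,0,0,0,0],[0.6167,-0.0733,0,0,0,0],[0.67,-0.08,0,0,0,0],[0.67,-0.08,0,0,0,0]],
])

```text
clock: 4.98
tool_pos: [0.5987, -0.0354, 0.1347]
orientation: [180.0, -0.0, -97.1]
force: [-1.2, -0.1, -1.8]
opening: 0.0284
gripper_force: 30.0
```

Run:
```python
from h import *
t=snap('top','t1.png');snap('side','s2.png');o=ctrl.get_obs();print(o['opening'],o['gripper_force'],o['clock'])
chain(now(),[(.599,-.032,.034,-97)])
```

```text
0.02832641459190204 29.9806809425354 5.0833
[ 5.99e-01 -3.20e-02  3.40e-02 -9.70e+01] -> [-0.1   0.04 10.07 -0.07]
```

View pics/s2.png

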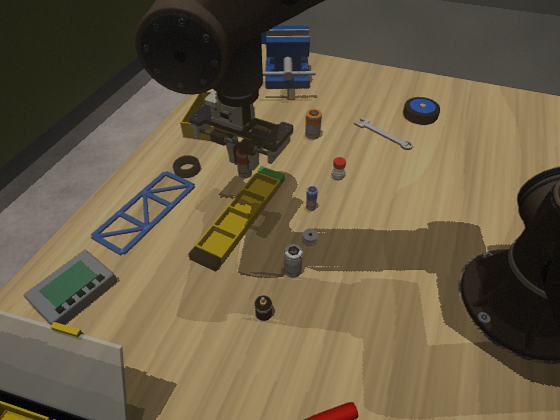

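Red is held upright above the second cell, near pixel (243,165), and the other objects are undisturbed. I lower it, release and raise.

Converted, 10.1 cm / 30 = 0.3367, 9.8 cm / 30 = 0.3267.

send_rows([
  [[-0.0033,0,0.0833,0,0,0],[-0.0033,0,0.1833,0,0,0],[-0.0033,0,0.2667,0,0,0],[-0.0033,0,0.31,0,0,0],[-0.0033,0,0.3267,0,0,0],[-0.0033,0,0.3367,0,0,0],[-0.0033,0,0.3367,0,0,0],[-0.0033,0,0.3367,0,0,0]],
])

```text
clock: 5.75
tool_pos: [0.6005, -0.031, 0.0346]
orientation: [-179.9, 0.0, -96.9]
force: [-0.0, -0.4, -1.4]
opening: 0.0286
gripper_force: 30.0
```

send_rows([
  [[0,0,0,0,0,0],[0,0,0,0,0,0],[0,0,0,0,0,0],[0,0,0,0,0,0],[0,0,0,0,0,0],[0,0,0,0,0,0]],
], fingers=1)

```text
clock: 6.25
tool_pos: [0.5998, -0.0317, 0.0338]
orientation: [-180.0, 0.0, -97.0]
force: [0.1, 0.3, 0.8]
opening: 0.0628
gripper_force: 0.0
```

send_rows([
  [[0,0,-0.05,0,0,0],[0,0,-0.15,0,0,0],[0,0,-0.2667,0,0,0],[0,0,-0.3333,0,0,0],[0,0,-0.3333,0,0,0]],
])

```text
clock: 6.67
tool_pos: [0.6027, -0.0314, 0.139]
orientation: [-179.5, 0.1, -96.9]
force: [-0.1, 0.6, -0.2]
opening: 0.0874
gripper_force: 0.0
```

Run:
```python
from h import *
print(ctrl.get_obs()['tool_pos'])
p=now();chain(p,[(.4408,.096,.134,-97),(.4408,.096,.03,-97),(.4408,.096,.145,-97),(.607,.032,.145,-97),(.607,.032,.036,-97)])
```

```text
[ 0.60265135 -0.03141036  0.13903962]
[ 4.408e-01  9.600e-02  1.340e-01 -9.700e+01] -> [-10.69  17.61   0.5    0.06]
[ 4.408e-01  9.600e-02  3.000e-02 -9.700e+01] -> [-0.   0.  10.4 -0. ]
[ 4.408e-01  9.600e-02  1.450e-01 -9.700e+01] -> [ -0.    0.  -11.5  -0. ]
[ 6.07e-01  3.20e-02  1.45e-01 -9.70e+01] -> [  4.33 -17.28  -0.    -0.  ]
[ 6.07e-01  3.20e-02  3.60e-02 -9.70e+01] -> [-0.   0.  10.9 -0. ]
```

Converted, 17.3 cm / 30 = 0.5767, -10.4 cm / 30 = -0.3467.

send_rows([
  [[-0.06,0.0967,0,0,0,0],[-0.12,0.1933,0,0,0,0],[-0.18,0.29,0,0,0,0],[-0.24,0.3867,0,0,0,0],[-0.3,0.4833,0,0,0,0],[-0.3467,0.5567,0,0,0,0],[-0.36,0.5767,0,0,0,0],[-0.36,0.5767,0,0,0,0]],
])

```text
clock: 7.33
tool_pos: [0.4399, 0.0975, 0.1339]
orientation: [-180.0, 0.0, -96.8]
force: [-0.1, -1.1, 0.2]
opening: 0.0879
gripper_force: 0.0
```

send_rows([
  [[0,0,0,0,0,0],[0,0,0,0,0,0]],
])

```text
clock: 7.5
tool_pos: [0.4417, 0.0965, 0.1336]
orientation: [-180.0, -0.0, -97.0]
force: [-0.7, -0.2, 0.6]
opening: 0.0875
gripper_force: 0.0
```

Run:
```python
from h import *
snap('top','t2.png');snap('side','s3.png')
chain(now(),[(.4408,.096,.03,-97)])
```

```text
[ 4.408e-01  9.600e-02  3.000e-02 -9.700e+01] -> [ 0.02  0.09 10.34 -0.05]
```

View pics/s3.png

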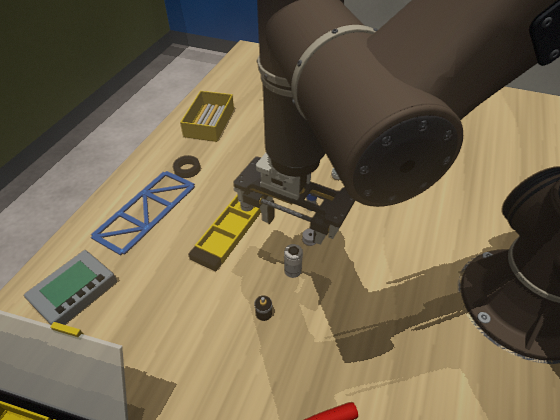

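The open fingers straddle the white socket at (293,258); red is hidden behind the gripper. I descend and grip.

Converted, 10.4 cm / 30 = 0.3467, 10 cm / 30 = 0.3333.

send_rows([
  [[0,0.0033,0.1,0,0,0],[0,0.0033,0.2,0,0,0],[0,0.0033,0.2833,0,0,0],[0,0.0033,0.3333,0,0,0],[0,0.0033,0.3467,0,0,0],[0,0.0033,0.3467,0,0,0]],
])

```text
clock: 8.1
tool_pos: [0.4398, 0.0957, 0.0284]
orientation: [179.9, -0.1, -97.1]
force: [0.4, 0.5, 0.2]
opening: 0.0875
gripper_force: 0.0
```

send_rows([
  [[0,0,0,0,0,0],[0,0,0,0,0,0],[0,0,0,0,0,0],[0,0,0,0,0,0],[0,0,0,0,0,0],[0,0,0,0,0,0],[0,0,0,0,0,0],[0,0,0,0,0,0]],
], fingers=0)

```text
clock: 8.77
tool_pos: [0.4401, 0.0968, 0.0297]
orientation: [-180.0, 0.0, -97.0]
force: [0.0, -1.1, -0.8]
opening: 0.0399
gripper_force: 0.0
```

send_rows([
  [[0,0,0,0,0,0],[0,0,0,0,0,0],[0,0,0,0,0,0]],
])

```text
clock: 9.02
tool_pos: [0.4401, 0.0968, 0.0296]
orientation: [-180.0, 0.0, -97.0]
force: [0.1, 1.1, 2.3]
opening: 0.0347
gripper_force: 30.0
```

Converted, -11.5 cm / 30 = -0.3833, -10 cm / 30 = -0.3333.

send_rows([
  [[0,0,-0.0333,0,0,0],[0,0,-0.1167,0,0,0],[0,0,-0.2333,0,0,0],[0,0,-0.3333,0,0,0],[0,0,-0.3833,0,0,0],[0,0,-0.3833,0,0,0]],
])

```text
clock: 9.52
tool_pos: [0.4417, 0.0977, 0.1479]
orientation: [-179.7, 0.2, -97.0]
force: [0.3, 0.2, -2.5]
opening: 0.0346
gripper_force: 30.0
```

Converted, -17.4 cm / 30 = -0.58, -16.6 cm / 30 = -0.5533.

send_rows([
  [[0.0133,-0.0533,0,0,0,0],[0.0367,-0.1467,0,0,0,0],[0.0633,-0.2533,0,0,0,0],[0.09,-0.36,0,0,0,0],[0.1167,-0.4667,0,0,0,0],[0.14,-0.5533,0,0,0,0],[0.1467,-0.58,0,0,0,0],[0.1467,-0.58,0,0,0,0]],
])

```text
clock: 10.18
tool_pos: [0.608, 0.0308, 0.1418]
orientation: [179.8, -0.1, -97.1]
force: [-0.2, -0.6, -2.9]
opening: 0.0345
gripper_force: 30.0
```

Run:
```python
from h import *
s=snap('side','s4.png')
cv2.imwrite('pics/s4c.png',cv2.resize(s['img'][90:290,150:350,::-1],(600,600),interpolation=0))
chain(now(),[(.607,.032,.0346,-97)])
```

```text
[ 6.07e-01  3.20e-02  3.46e-02 -9.70e+01] -> [-0.08 -0.02 10.75 -0.09]
```

View pics/s4c.png

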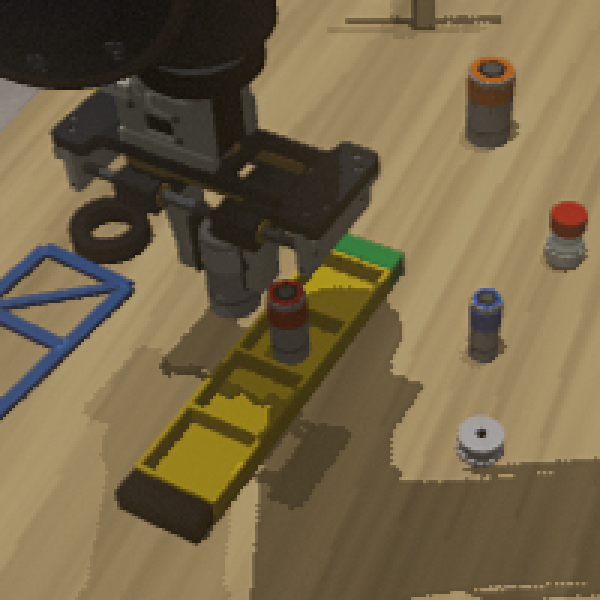

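Red stands upright in the second cell from green, at crop pixel (288,320). White is held above the third cell. I lower it, release and raise.

Converted, 10.9 cm / 30 = 0.3633, 10.6 cm / 30 = 0.3533.

send_rows([
  [[0,0,0.1,0,0,0],[0,0,0.2,0,0,0],[0,0,0.2833,0,0,0],[0,0,0.3333,0,0,0],[0,0,0.3533,0,0,0],[0,0,0.3633,0,0,0],[0,0,0.3633,0,0,0],[0,0,0.3633,0,0,0]],
])

```text
clock: 10.9
tool_pos: [0.6079, 0.0323, 0.0367]
orientation: [-179.9, 0.0, -97.0]
force: [0.4, 0.3, -1.3]
opening: 0.0349
gripper_force: 30.0
```

send_rows([
  [[0,0,0,0,0,0],[0,0,0,0,0,0],[0,0,0,0,0,0],[0,0,0,0,0,0],[0,0,0,0,0,0],[0,0,0,0,0,0]],
], fingers=1)

```text
clock: 11.4
tool_pos: [0.6076, 0.0319, 0.0358]
orientation: [-180.0, 0.0, -97.0]
force: [0.4, 0.2, 0.3]
opening: 0.069
gripper_force: 0.0
```

Converted, -10 cm / 30 = -0.3333, -8 cm / 30 = -0.2667.

send_rows([
  [[0,0,-0.05,0,0,0],[0,0,-0.15,0,0,0],[0,0,-0.2667,0,0,0],[0,0,-0.3333,0,0,0],[0,0,-0.3333,0,0,0],[0,0,-0.3333,0,0,0]],
])

```text
clock: 11.9
tool_pos: [0.6082, 0.0321, 0.1372]
orientation: [-179.8, 0.1, -97.0]
force: [0.1, 0.3, 0.1]
opening: 0.0876
gripper_force: 0.0
```

Run:
```python
from h import *
p=now();print(p);chain(p,[(.4613,-.085,.135,-97),(.4613,-.085,.028,-97),(.4613,-.085,.143,-97),(.5915,-.095,.143,-97)])
```

```text
[np.float64(0.6082161066880208), np.float64(0.032147415434552296), np.float64(0.13722487254719606), np.float64(-96.98813181014746)]
[ 4.613e-01 -8.500e-02  1.350e-01 -9.700e+01] -> [1.342e+01 1.316e+01 2.200e-01 1.000e-02]
[ 4.613e-01 -8.500e-02  2.800e-02 -9.700e+01] -> [-0.   0.  10.7 -0. ]
[ 4.613e-01 -8.500e-02  1.430e-01 -9.700e+01] -> [ -0.    0.  -11.5  -0. ]
[ 5.915e-01 -9.500e-02  1.430e-01 -9.700e+01] -> [ -0.59 -13.04  -0.    -0.  ]
```

send_rows([
  [[0.05,0.05,0.0033,0,0,0],[0.1333,0.13,0.0033,0,0,0],[0.2167,0.2133,0.0033,0,0,0],[0.3,0.2933,0.0033,0,0,0],[0.3833,0.3733,0.0033,0,0,0],[0.4367,0.4267,0.0033,0,0,0],[0.4467,0.4367,0.0033,0,0,0],[0.4467,0.4367,0.0033,0,0,0]],
])

```text
clock: 12.57
tool_pos: [0.4593, -0.0861, 0.1339]
orientation: [179.9, -0.0, -97.1]
force: [0.4, 0.5, -0.2]
opening: 0.0879
gripper_force: 0.0
```

send_rows([
  [[0,0,0,0,0,0],[0,0,0,0,0,0]],
])

```text
clock: 12.73
tool_pos: [0.4618, -0.0848, 0.1342]
orientation: [180.0, -0.0, -97.0]
force: [-0.1, 0.0, 0.2]
opening: 0.0877
gripper_force: 0.0
```

Converted, 10.7 cm / 30 = 0.3567, 10.2 cm / 30 = 0.34.

send_rows([
  [[0,0,0.1,0,0,0],[0,0,0.2,0,0,0],[0,0,0.2833,0,0,0],[0,0,0.34,0,0,0],[0,0,0.3567,0,0,0],[0,0,0.3567,0,0,0]],
])

```text
clock: 13.23
tool_pos: [0.4607, -0.085, 0.026]
orientation: [179.8, -0.1, -96.9]
force: [0.9, 0.7, -0.6]
opening: 0.088
gripper_force: 0.0
```

send_rows([
  [[0,0,0,0,0,0],[0,0,0,0,0,0],[0,0,0,0,0,0],[0,0,0,0,0,0],[0,0,0,0,0,0],[0,0,0,0,0,0],[0,0,0,0,0,0],[0,0,0,0,0,0]],
], fingers=0)

```text
clock: 13.9
tool_pos: [0.4612, -0.0852, 0.0277]
orientation: [-180.0, 0.0, -97.0]
force: [-0.1, 0.0, 0.9]
opening: 0.0397
gripper_force: 0.0
```

send_rows([
  [[0,0,0,0,0,0],[0,0,0,0,0,0],[0,0,0,0,0,0],[0,0,0,0,0,0],[0,0,0,0,0,0]],
])

```text
clock: 14.32
tool_pos: [0.4611, -0.0852, 0.0275]
orientation: [180.0, -0.0, -97.0]
force: [-0.7, -0.5, 0.1]
opening: 0.0224
gripper_force: 30.0
```

Converted, -11.5 cm / 30 = -0.3833, -10 cm / 30 = -0.3333.

send_rows([
  [[0,0,-0.0333,0,0,0],[0,0,-0.1167,0,0,0],[0,0,-0.2333,0,0,0],[0,0,-0.3333,0,0,0],[0,0,-0.3833,0,0,0],[0,0,-0.3833,0,0,0]],
])

```text
clock: 14.82
tool_pos: [0.4633, -0.0849, 0.1462]
orientation: [-179.6, 0.1, -97.0]
force: [-0.5, 0.7, -1.4]
opening: 0.0225
gripper_force: 30.0
```

Converted, -13.1 cm / 30 = -0.4367, -12.8 cm / 30 = -0.4267.

send_rows([
  [[0,-0.05,0,0,0,0],[-0.0067,-0.1333,0,0,0,0],[-0.01,-0.2167,0,0,0,0],[-0.0133,-0.3,0,0,0,0],[-0.0167,-0.3833,0,0,0,0],[-0.02,-0.4267,0,0,0,0],[-0.02,-0.4367,0,0,0,0],[-0.02,-0.4367,0,0,0,0]],
])

```text
clock: 15.48
tool_pos: [0.5916, -0.0952, 0.1407]
orientation: [179.8, -0.0, -97.0]
force: [-0.6, -0.2, -1.5]
opening: 0.0224
gripper_force: 30.0
```

Run:
```python
from h import *
s=snap('side','s5.png')
cv2.imwrite('pics/s5c.png',cv2.resize(s['img'][90:290,150:350,::-1],(600,600),interpolation=0))
chain(now(),[(.5915,-.095,.0325,-97)])
```

```text
[ 5.915e-01 -9.500e-02  3.250e-02 -9.700e+01] -> [-3.000e-02 -7.000e-02  1.086e+01 -1.000e-02]
```

View pics/s5c.png

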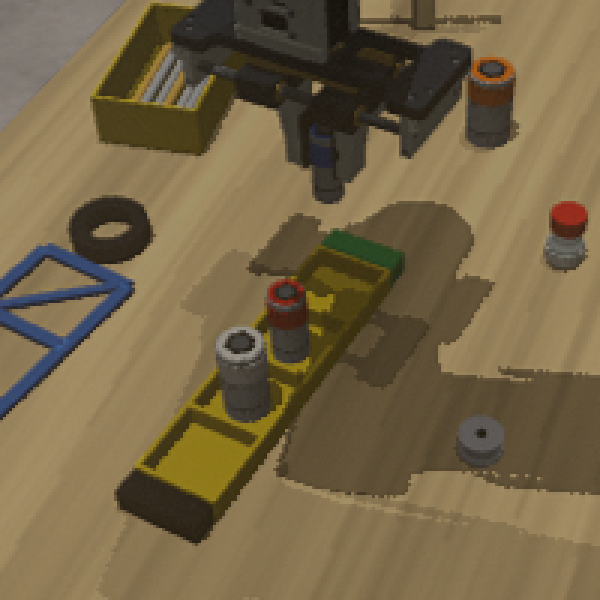

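Red at (288,320) and white at (243,375) stand upright in cells 2 and 3. Blue is held above the green-end cell, so I place it.

Converted, 10.9 cm / 30 = 0.3633, 10.6 cm / 30 = 0.3533.

send_rows([
  [[0,0,0.1,0,0,0],[0,0,0.2,0,0,0],[0,0,0.2833,0,0,0],[0,0,0.3333,0,0,0],[0,0,0.3533,0,0,0],[0,0,0.3633,0,0,0],[0,0,0.3633,0,0,0],[0,0,0.3633,0,0,0]],
])

```text
clock: 16.2
tool_pos: [0.5924, -0.0951, 0.0348]
orientation: [-179.9, 0.0, -97.0]
force: [-0.1, -0.3, -0.1]
opening: 0.0225
gripper_force: 30.0
```

send_rows([
  [[0,0,0,0,0,0],[0,0,0,0,0,0],[0,0,0,0,0,0],[0,0,0,0,0,0],[0,0,0,0,0,0],[0,0,0,0,0,0]],
], fingers=1)

```text
clock: 16.7
tool_pos: [0.592, -0.0952, 0.0337]
orientation: [-180.0, 0.0, -97.0]
force: [-0.4, 0.4, -0.0]
opening: 0.0568
gripper_force: 0.0
```

Converted, -10 cm / 30 = -0.3333, -8 cm / 30 = -0.2667.

send_rows([
  [[0,0,-0.05,0,0,0],[0,0,-0.15,0,0,0],[0,0,-0.2667,0,0,0],[0,0,-0.3333,0,0,0],[0,0,-0.3333,0,0,0],[0,0,-0.3333,0,0,0]],
])

```text
clock: 17.2
tool_pos: [0.5927, -0.095, 0.1352]
orientation: [-179.8, 0.1, -97.0]
force: [-0.3, 0.6, -0.5]
opening: 0.0872
gripper_force: 0.0
```

Run:
```python
from h import *
p=now();print(p);chain(p,[(.5431,-.3485,.135,-97),(.5431,-.3485,.032,-97),(.5431,-.3485,.162,-97),(.6145,.095,.162,-97)])
```

```text
[np.float64(0.5927220806365856), np.float64(-0.09501964315401261), np.float64(0.1351929645736809), np.float64(-96.98228952034408)]
[  0.5431  -0.3485   0.135  -97.    ] -> [2.576e+01 1.840e+00 2.000e-02 2.000e-02]
[ 5.431e-01 -3.485e-01  3.200e-02 -9.700e+01] -> [-0.   0.  10.3 -0. ]
[  0.5431  -0.3485   0.162  -97.    ] -> [ -0.   0. -13.  -0.]
[ 6.145e-01  9.500e-02  1.620e-01 -9.700e+01] -> [-44.89  -1.68  -0.    -0.  ]
```

Converted, 25.7 cm / 30 = 0.8567, 1.8 cm / 30 = 0.06.

send_rows([
  [[0.1167,0.0067,0,0,0,0],[0.25,0.0167,0,0,0,0],[0.3833,0.0267,0,0,0,0],[0.5167,0.0367,0,0,0,0],[0.65,0.0467,0,0,0,0],[0.7667,0.0533,0,0,0,0],[0.84,0.06,0,0,0,0],[0.8567,0.06,0,0,0,0]],
])

```text
clock: 17.87
tool_pos: [0.5406, -0.3511, 0.1316]
orientation: [179.8, 0.0, -97.2]
force: [1.1, 1.2, -0.3]
opening: 0.0879
gripper_force: 0.0
```

send_rows([
  [[0,0,0,0,0,0],[0,0,0,0,0,0],[0,0,0,0,0,0]],
])

```text
clock: 18.12
tool_pos: [0.5427, -0.347, 0.1329]
orientation: [179.9, 0.0, -96.9]
force: [-0.7, -0.4, 0.5]
opening: 0.0879
gripper_force: 0.0
```

Run:
```python
from h import *
s=snap('side','s6.png')
cv2.imwrite('pics/s6c.png',cv2.resize(s['img'][50:290,150:390,::-1],(600,600),interpolation=0))
chain(now(),[(.5431,-.3485,.032,-97)])
```

```text
[ 5.431e-01 -3.485e-01  3.200e-02 -9.700e+01] -> [ 0.16 -0.03 10.12  0.09]
```

View pics/s6c.png

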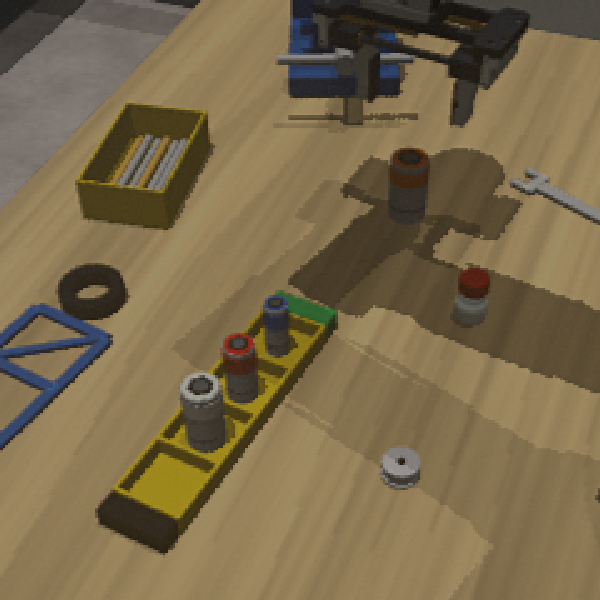

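Three sockets stand in order: blue (277,325), red (240,370), white (203,410). The fingers straddle orange at (408,185), and the vise is clear behind. I descend and grip.

Converted, 10.2 cm / 30 = 0.34, 9.8 cm / 30 = 0.3267.

send_rows([
  [[0.0033,0,0.1,0,0,0],[0.0033,0,0.2,0,0,0],[0.0033,0,0.2833,0,0,0],[0.0033,0,0.3267,0,0,0],[0.0033,0,0.34,0,0,0],[0.0033,0,0.34,0,0,0]],
])

```text
clock: 18.67
tool_pos: [0.5424, -0.3479, 0.0306]
orientation: [179.9, 0.0, -96.9]
force: [0.7, 0.2, 0.2]
opening: 0.0875
gripper_force: 0.0
```

send_rows([
  [[0,0,0,0,0,0],[0,0,0,0,0,0],[0,0,0,0,0,0],[0,0,0,0,0,0],[0,0,0,0,0,0],[0,0,0,0,0,0],[0,0,0,0,0,0],[0,0,0,0,0,0]],
], fingers=0)

```text
clock: 19.33
tool_pos: [0.5431, -0.3493, 0.0319]
orientation: [-179.9, -0.0, -97.0]
force: [1.8, -0.2, -3.3]
opening: 0.0405
gripper_force: 30.0
```

send_rows([
  [[0,0,0,0,0,0],[0,0,0,0,0,0]],
])

```text
clock: 19.5
tool_pos: [0.5431, -0.3493, 0.0318]
orientation: [-179.9, -0.0, -97.0]
force: [0.5, -0.1, -0.0]
opening: 0.0405
gripper_force: 30.0
```

Converted, -13 cm / 30 = -0.4333, -12.5 cm / 30 = -0.4167.

send_rows([
  [[0,0,-0.0333,0,0,0],[0,0,-0.1167,0,0,0],[0,0,-0.2333,0,0,0],[0,0,-0.35,0,0,0],[0,0,-0.4167,0,0,0],[0,0,-0.4333,0,0,0],[0,0,-0.4333,0,0,0]],
])

```text
clock: 20.08
tool_pos: [0.5429, -0.3491, 0.1633]
orientation: [-179.9, -0.0, -97.0]
force: [0.2, 0.3, -4.3]
opening: 0.0406
gripper_force: 30.0
```

Converted, -22.5 cm / 30 = -0.75, -19.4 cm / 30 = -0.6467.

send_rows([
  [[-0.04,0,0,0,0,0],[-0.12,-0.0033,0,0,0,0],[-0.22,-0.0067,0,0,0,0],[-0.3267,-0.0133,0,0,0,0],[-0.4333,-0.0167,0,0,0,0],[-0.54,-0.02,0,0,0,0],[-0.6467,-0.0233,0,0,0,0],[-0.75,-0.0267,0,0,0,0]],
])

```text
clock: 20.75
tool_pos: [0.5761, -0.1246, 0.159]
orientation: [179.7, -0.0, -97.0]
force: [0.9, 0.6, -3.7]
opening: 0.0408
gripper_force: 30.0
```

Converted, -22.5 cm / 30 = -0.75, -21.4 cm / 30 = -0.7133.

send_rows([
  [[-0.1067,-0.0033,0,0,0,0],[-0.2133,-0.0067,0,0,0,0],[-0.32,-0.0133,0,0,0,0],[-0.4267,-0.0167,0,0,0,0],[-0.5333,-0.02,0,0,0,0],[-0.6333,-0.0233,0,0,0,0],[-0.7133,-0.0267,0,0,0,0],[-0.75,-0.03,0,0,0,0]],
])

```text
clock: 21.42
tool_pos: [0.6129, 0.0984, 0.1588]
orientation: [179.8, -0.1, -96.9]
force: [0.1, -1.2, -3.7]
opening: 0.0409
gripper_force: 30.0
```

send_rows([
  [[0,0,0,0,0,0],[0,0,0,0,0,0],[0,0,0,0,0,0]],
])

```text
clock: 21.67
tool_pos: [0.6132, 0.0948, 0.1602]
orientation: [179.9, -0.1, -97.0]
force: [-0.1, 0.4, -4.9]
opening: 0.0404
gripper_force: 30.0
```

Run:
```python
from h import *
s=snap('side','s7.png')
cv2.imwrite('pics/s7c.png',cv2.resize(s['img'][90:290,150:350,::-1],(600,600),interpolation=0))
chain(now(),[(.6145,.095,.0368,-97)])
```

```text
[ 6.145e-01  9.500e-02  3.680e-02 -9.700e+01] -> [-0.06 -0.1  12.38 -0.03]
```

View pics/s7c.png

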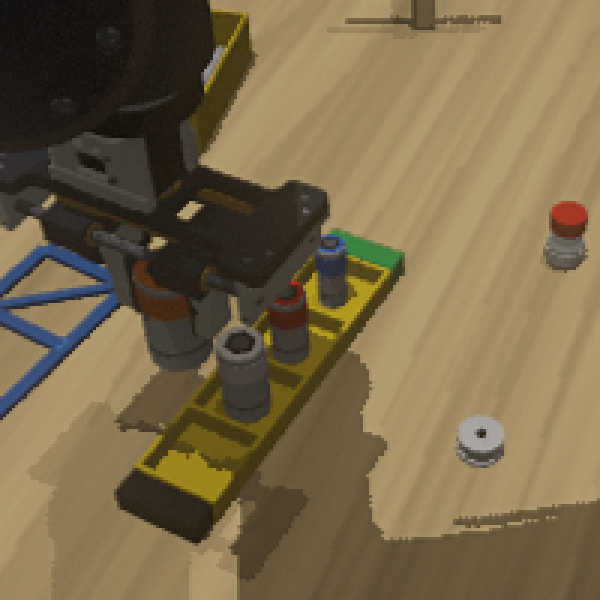

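Orange is held level above the last cell; the others are undisturbed. I place it.

Converted, 12.4 cm / 30 = 0.4133, 12.3 cm / 30 = 0.41.

send_rows([
  [[0,-0.0033,0.1,0,0,0],[0,-0.0033,0.2,0,0,0],[0,-0.0033,0.3,0,0,0],[0,-0.0033,0.3667,0,0,0],[0,-0.0033,0.3967,0,0,0],[0,-0.0033,0.41,0,0,0],[0,-0.0033,0.4133,0,0,0],[0,-0.0033,0.4133,0,0,0]],
])

```text
clock: 22.38
tool_pos: [0.6161, 0.0953, 0.0386]
orientation: [-179.9, 0.0, -97.0]
force: [0.3, 0.2, -2.8]
opening: 0.0404
gripper_force: 30.0
```

send_rows([
  [[0,0,0,0,0,0],[0,0,0,0,0,0],[0,0,0,0,0,0],[0,0,0,0,0,0],[0,0,0,0,0,0],[0,0,0,0,0,0]],
], fingers=1)

```text
clock: 22.88
tool_pos: [0.6154, 0.0955, 0.038]
orientation: [-180.0, 0.0, -97.0]
force: [-0.3, -1.2, 0.0]
opening: 0.0754
gripper_force: 0.0
```

Converted, -13 cm / 30 = -0.4333, -11 cm / 30 = -0.3667.

send_rows([
  [[0,0,-0.05,0,0,0],[0,0,-0.15,0,0,0],[0,0,-0.2667,0,0,0],[0,0,-0.3667,0,0,0],[0,0,-0.4333,0,0,0],[0,0,-0.4333,0,0,0]],
])

```text
clock: 23.38
tool_pos: [0.6179, 0.0961, 0.1732]
orientation: [-179.6, 0.2, -96.9]
force: [1.6, 0.3, 1.0]
opening: 0.0874
gripper_force: 0.0
```

Converted, 25 cm / 30 = 0.8333, 22 cm / 30 = 0.7333.

send_rows([
  [[0.1,0.01,0,0,0,0],[0.2,0.0233,0,0,0,0],[0.3333,0.04,0,0,0,0],[0.4667,0.0567,0,0,0,0],[0.6,0.0733,0,0,0,0],[0.7333,0.09,0,0,0,0],[0.8333,0.1,0,0,0,0],[0.8333,0.1,0,0,0,0]],
])

```text
clock: 24.05
tool_pos: [0.5531, -0.1532, 0.1672]
orientation: [179.9, -0.0, -97.2]
force: [0.0, 0.5, 0.6]
opening: 0.0878
gripper_force: 0.0
```

Run:
```python
from h import *
s=snap('side','s8.png');t=snap('top','t8.png')
cv2.imwrite('pics/f.png',np.hstack([cv2.resize(s['img'][90:350,150:350,::-1],(400,520),interpolation=0),cv2.resize(t['img'][130:260,190:290,::-1],(400,520),interpolation=0)]))
```

```text
(no output)
```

View pics/f.png

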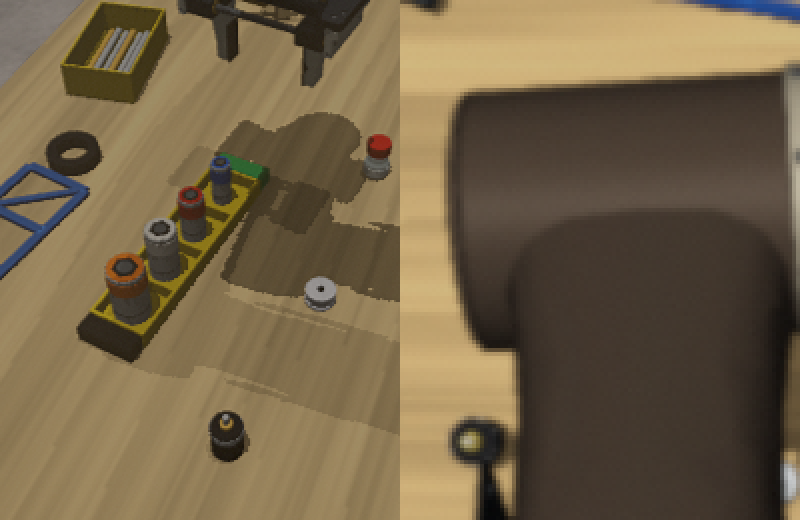

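The side view shows blue, red, white and orange upright in the four cells, starting from the green cap. The jar, pulley and motor stand where they were, and the gripper is clear. I hand in.

```bash
python3 -c "
from plant import ctrl
print(ctrl.close_job())"
```

```text
the job is handed in; nothing more can be done
None
```

I put the four sockets back upright in the tray (blue at the green cap, then red, white and orange), left the jar, pulley and motor where they stood, and handed the job in at about 24 s; the hand-in returned no verdict.

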